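# Close the keyed plaster casting mould

## Task

Close the plaster mould for the slip caster: take the upper half that matches the lower half on the bench (the long one with one broad and one narrow end), which has a rib to hold it by, and lower it onto the lower half, broad end over broad end, so that both of its lugs drop fully into their pockets and it lies flat on the lower half. Set it down, do not drop it; leave the other two upper halves on their battens.

Things in the scene. Friction and masses are not known exactly. Their poses are not given: they have to be found in the camera images.
- top_grip (a point): Upper half to use: plaster slab (mm) 165 long, 26 thick, 84 wide for the 60 mm broad end (-x), else 60 wide; 0.42 kg, on a 26 mm batten. Origin: centre of its upright grip rib (64 long on x, 24 thick on y, 46 high), 49 mm above the slab's underside, at the centre of mass; slab x -76 to 89. +x to narrow end, z up. Round tapered lugs 18 deep below: 37 to 18 dia at x -46, 20 to 6 dia at x 70.
- base_face (a point): Lower half: plaster block fixed to the bench, 40 mm high, same stepped outline (165 long, broad end 84, narrow 60). Origin in its upper face, straight below the rib centre of a closed upper half, which is then 49 mm above it with x axes agreeing. +x to narrow end, z up. Round pockets 21 deep: 42 dia at x -46, 25 dia at x 70 (the 44 dia hollow at x 20 is the casting cavity). Lugs self-centre.
- short_top_grip (a point): Bystander: a short upper half of another mould, a plain rectangular plaster slab 112 x 66 mm, 26 mm thick, with a rib 56 mm long, 24 mm thick and 40 mm high, on its own batten. The point is the centre of its rib; x along the rib, z up.
- round_top_grip (a point): Bystander: a round upper half of another mould, plaster disc of 104 mm diameter, 26 mm thick, with a round knob of 32 mm diameter, 40 mm high, on its own batten. The point is the centre of its knob; z up.
Mind the look-alikes: they are no part of the job. Leave any turquoise look-alike of the part that bears top_grip alone.

How it is judged:
At the end, for the whole second after the job is handed in: The matching upper half lies closed on the lower half: rib centre within 12 mm (horizontally) of its place and less than 54 mm above the joint face (49 mm when fully home), long axes within 10 degrees, tilted less than 4.5 degrees, at rest. With the ends swapped the lugs do not go in (horizontal distance between top_grip and base_face below 0.012 m and z of top_grip in the frame of base_face below 0.054 m and angle between the x axis of top_grip and the x axis of base_face, either way round below 0.175 rad and angle between top_grip's own z axis and vertical below 0.08 rad and linear speed of top below 0.02 m/s); the robot touches nothing.
It fails at once if the upper half is dropped onto the lower half (it falls faster than 0.7 m/s, a drop of some 25 mm) (horizontal distance between top_grip and base_face below 0.06 m and z of top_grip in the frame of base_face below 0.09 m and linear speed of top above 0.7 m/s).
It fails at once if another upper half is moved more than 30 mm (distance of any of short_top_grip, round_top_grip from where it was at the start of the episode above 0.03 m).
It also fails if it takes over 38 s, if anything falls off the work surface, if the arm or the gripper's body presses on something with over 40 N, if the wrist force passes 120 N, or if a joint passes its speed limit or range.

## Robot

A 7-joint arm with a two-finger parallel gripper is mounted at the origin on the work surface. World frame = base frame: x ahead of the robot, y to its left, z up, the work surface at z = 0. Lengths are in m, angles in rad, forces in N, time in s.
With the tool pointing down it reaches from about 0.35 to 0.9 m from the base axis. Payload 8.1 kg.
Tool frame: the origin (TCP) lies at the very end of the fingers, on their centre line; the grasp point (between the pads) lies 19 mm behind it; z points along the fingers, y is the line along which they close (so a half turn about z gives the same grasp; the last joint's range is limited). The gripper opens to 92 mm and grips with 3 to 60 N. Pads are 19 mm wide; open, the fingers measure 130 mm over their backs; the gripper's body (75 mm by 190 mm) begins 47 mm behind the grasp point.
Start: joints at [-1.411, 0.434, 0.025, 1.573, -0.012, 1.134, -0.075], TCP at [0.162, 0.604, 0.197] pointing down, gripper open.
Joint ranges: [-2.62, 2.62], [-0.44, 2.09], [-1.27, 1.32], [0.08, 2.57], [-1.32, 4.46], [0.12, 2], [-2.74, 2.74]. Speed limits (rad/s): [2.22, 2.22, 3.01, 3.01, 3.14, 3.14, 3.14].

## Interface

Orientations are given as a rotation vector (axis times angle).
In Python, from cell import arm gives the robot as it stands.
- The arm moves only by the tool drive_tool, never from a script. Its argument "targets" is a list of rows, each a list of 7 numbers: the turn, a rotation vector about the world's x, y, z in units of 5 degrees (1.0 is 5 degrees), then the shift along the world's x, y, z in units of 40 mm (1.0 is 40 mm), then the opening, from 0 (shut) to 1 (fully open). In form: [[wx, wy, wz, dx, dy, dz, fingers], ...]. A call has 1 to 5 rows; each row is the pose to reach, as a shift and turn from the pose commanded when the call began; what a row does not reach only later rows make up. A row lasts 1/10 s, in which the tool goes at most 50 mm and 8.59 degrees, less where a joint would pass 70% of its speed; a pose out of reach is approached as far as the arm can. A call with a gripper value outside its range is refused whole. The fingers move at their own pace and stop on an object; "force" is the grip in N (left out, the last holds). Time passes only in rows, so rows that repeat a pose let the fingers close. It gives the time, the measured TCP pose, the force, the opening and the grip force at its end, in the units of the state.
- arm.observe(): the state, without advancing time (a new reading comes with each control period).
- arm.get_image(name): name is "scene" or "top" or "wrist"; returns a dict with "pixels" (384x512x3 uint8, red, green, blue), "intrinsics" (3x3 intrinsics, pixels), "rvec" (rotation vector, rad) and "tvec" (3), from world to camera coordinates, as OpenCV has them; the wrist camera has in their place "mount" (4x4, takes a point from camera to tool coordinates, whose origin is the TCP and whose axes are the flange's). Camera axes: x right, y down, z forward; pixel columns grow to the right and rows downward; lengths in m; the calibration is good to about 2 mm. A picture is of the moment at which its call begins: read the wrist's pose just before it. There is no depth.
- arm.sign_off(): hands the job in; it is judged then, once.
The state is a dict: "clock": time; "joints": joint angles; "dq": joint speeds; "joint_efforts": joint torques, N m; "position": TCP position; "ee_rot": TCP orientation; "force": force on the tool from outside, world axes, zero at the start; "ft_torque": the same for the moment, N m; "width": opening from 0.0 (shut) to 1.0 (fully open); "gripper_force": force on a finger pad.
Only numpy, scipy, OpenCV 4.12 (cv2) and the standard library are available. Lean on these libraries where they do the work, as an engineer would, in place of code of your own. Each camera call takes 0.05 s, during which the arm holds its last target. There are 200 camera calls.

## Working session

There is one attempt and no reset: what is moved stays moved. The work goes in short steps, Python scripts to look and compute and a tool call to move; the robot and the scene stay as the last step left them, time stands still between calls to the robot, and variables do not carry over. Pictures are saved under pics/ and viewed, at most 10 in all, crops included, and the job is handed in when it is done.

Besides the shell and the picture viewer there is one more tool, called as a command line: name --pt "numbers of a row" for each row, then --argument value for the rest. drive_tool: Moves the arm, as the interface text tells. Its arguments: {"type":"object","properties":{"targets":{"type":"array"},"force":{"type":"number"}},"required":["targets"]}

```bash
mkdir -p pics
cat > h.py <<'E'
import numpy as np,cv2,pickle
from cell import arm
def snap(n,f):
    s=arm.observe(); d=arm.get_image(n); d['state']=s
    pickle.dump(d,open(f'pics/{f}.pkl','wb')); cv2.imwrite(f'pics/{f}.png',d['pixels'][:,:,::-1]); return d
def load(f): return pickle.load(open(f'pics/{f}.pkl','rb'))
def cam(d):
    if 'mount' in d:
        s=d['state'];T=np.eye(4);T[:3,:3]=cv2.Rodrigues(np.array(s['ee_rot'],float))[0];T[:3,3]=s['position']
        M=T@np.array(d['mount']); return M[:3,:3],M[:3,3]
    R=cv2.Rodrigues(np.array(d['rvec'],float))[0]; return R.T,-R.T@np.array(d['tvec']).ravel()
def back(d,uv,z):
    R,c=cam(d);K=np.array(d['intrinsics'])
    r=R@np.linalg.inv(K)@np.array([uv[0],uv[1],1.]); return c+r*(z-c[2])/r[2]
def proj(d,P):
    R,c=cam(d);p=(np.atleast_2d(P)-c)@R; q=p@np.array(d['intrinsics']).T; return q[:,:2]/q[:,2:]
E
python3 - <<'E'
from h import *
a=snap('top','t0');b=snap('scene','s0')
print(cam(a)[1],cam(b)[1],arm.observe())
im=np.hstack([a['pixels'],b['pixels']])[:,:,::-1]
cv2.imwrite('pics/a.png',cv2.resize(a['pixels'][:,:,::-1],(800,600),interpolation=cv2.INTER_CUBIC))
E
```

```text
[0.24555616 0.02502762 1.18562467] [ 0.93175626 -0.04912046  0.95533402] {'clock': 0.1, 'joints': array([-1.41063748,  0.43513658,  0.02496747,  1.5739883 , -0.01157804,
        1.13404184, -0.07508572]), 'dq': array([ 1.55910406e-03, -2.45327115e-03, -6.39538994e-04, -3.51758188e-03,
        8.60420134e-05, -6.69862743e-04,  2.63012931e-04]), 'joint_efforts': array([ 2.26714088e-03, -6.69124317e+01,  9.87263024e-01, -3.15142572e+01,
       -6.05416344e-02,  3.73379875e-02,  4.06411868e-05]), 'position': array([0.16226882, 0.60304258, 0.19644072]), 'ee_rot': array([-4.11611260e-01, -3.11446923e+00,  2.24455001e-03]), 'force': array([ 0.23802636,  0.66373225, -0.3867338 ]), 'ft_torque': array([-0.02044852,  0.05120519, -0.02584062]), 'gripper_force': 0.0, 'width': 0.9997679602730133}
```

View pics/a.png

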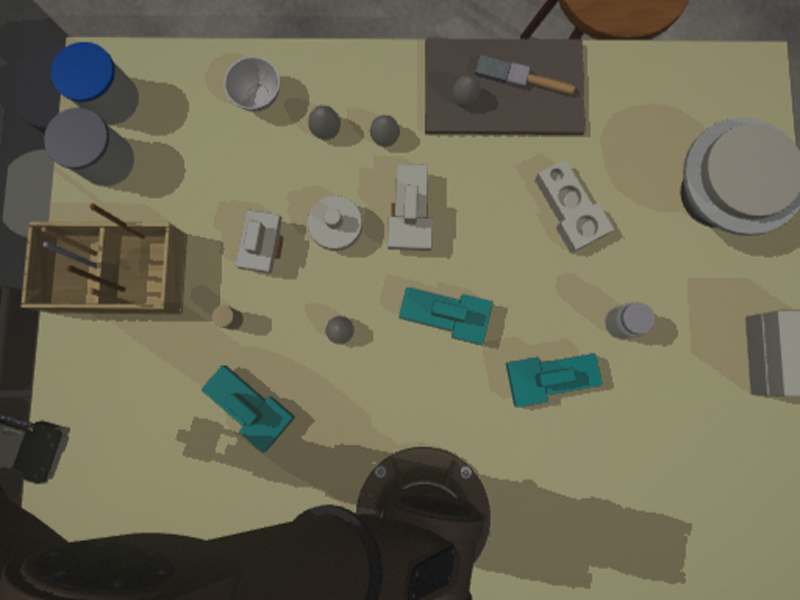

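View pics/s0.png

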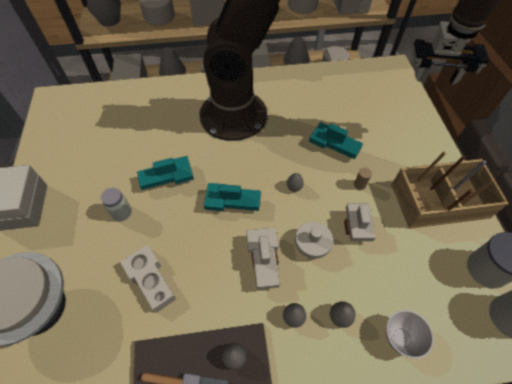

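Top view (800x600): the white stepped upper half is at about (411,207), narrow end up. The lower half is at about (576,207), with its narrow end at upper left. The turquoise parts are look-alikes. I'll enlarge this area to measure.

Run:
```python
from h import *
a=load('t0')['pixels'][:,:,::-1]
c=a[98:166,240:400]; cv2.imwrite('pics/c.png',cv2.resize(c,(800,340),interpolation=cv2.INTER_CUBIC))
```

```text
(no output)
```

View pics/c.png

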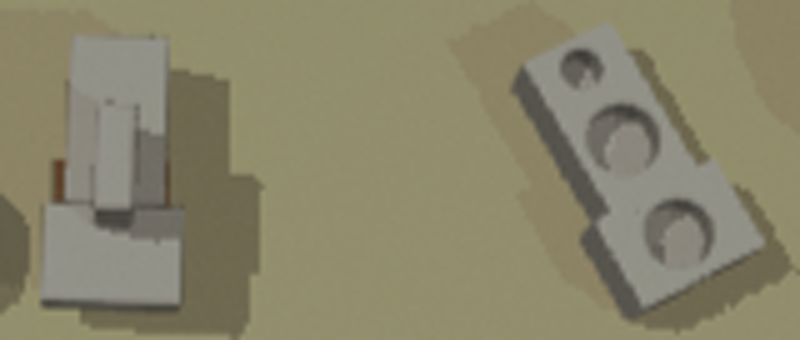

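The crop (5x) shows these points:
- **Upper half:** slab corners (73,37), (168,38), (180,303), (41,303), and rib top (103,103), (135,103), (131,210), (95,207).
- **Lower half:** holes at (582,67), (623,140), (679,234), and corners (525,68), (608,22), (765,242), (640,308).

Run:
```python
from h import *
from scipy.optimize import least_squares
d=load('t0')
def o(l): return np.array(l,float)/5+[239.6,97.6]
def fit(obj,uv,g):
    def P(p):
        c,s=np.cos(p[2]),np.sin(p[2]); R=np.array([[c,-s,0],[s,c,0],[0,0,1]]); return obj@R.T+[p[0],p[1],0]
    r=least_squares(lambda p:(proj(d,P(p))-uv).ravel(),g); print(r.x,np.degrees(r.x[2]),'\n',np.round(r.fun.reshape(-1,2),1).tolist()); return r.x
m=1e-3
bu=o([(582,67),(623,140),(679,234),(525,68),(608,22),(765,242),(640,308)])
bo=np.array([(70,0,40),(20,0,40),(-46,0,40),(89,30,40),(89,-30,40),(-76,-42,40),(-76,42,40)])*m
g=back(d,bu[1],.04);print(g); B=fit(bo,bu,[g[0],g[1],.5])
tu=o([(73,37),(168,38),(180,303),(41,303),(103,103),(135,103),(131,210),(95,207)])
to=np.array([(89,30,52),(89,-30,52),(-76,-42,52),(-76,42,52),(32,12,98),(32,-12,98),(-32,-12,98),(-32,12,98)])*m
g=back(d,tu[4],.098); T=fit(to,tu,[g[0],g[1],0.])
s=arm.observe(); R=cv2.Rodrigues(s['ee_rot'])[0]; print(R.round(3),s['position'])
y=R[:,1];print('tool y yaw',np.degrees(np.arctan2(y[1],y[0])))
```

```text
[ 0.59779146 -0.27787162  0.04      ]
[ 0.58059026 -0.28740403  0.49818119] 28.54367976672358 
 [[-0.1, 0.4], [-0.0, -0.1], [-0.1, -0.0], [-0.5, -0.7], [0.1, -0.4], [-0.0, 0.5], [0.6, 0.3]]
[ 0.56799582  0.02703298 -0.02563858] -1.4689823000153024 
 [[-0.5, -0.8], [0.5, -0.3], [0.5, 0.6], [-0.2, -0.3], [-1.3, -0.3], [0.7, -0.0], [0.8, 0.3], [-0.5, 0.6]]
[[-0.966  0.26  -0.   ]
 [ 0.26   0.966 -0.001]
 [-0.    -0.001 -1.   ]] [0.16226882 0.60304258 0.19644072]
tool y yaw 74.94272434423254
```

Both fits agree with the given sizes. I'll move to a point above the upper half.

drive_tool --pt "0 0 0.3 0.6 -0.8 0.4 0.7" --pt "0 0 0.6 1.2 -1.7 0.7 0.7" --pt "0 0 0.9 1.9 -2.6 1.0 0.7" --pt "0 0 1.2 2.5 -3.5 1.3 0.7" --pt "0 0 1.4 3.1 -4.4 1.3 0.7"

```text
clock: 0.6
position: [0.2876, 0.4265, 0.2505]
ee_rot: [0.22, 3.133, 0.003]
force: [0.8, -0.3, 0.7]
width: 0.7
gripper_force: 0.0
```

drive_tool --pt "0 0 0.3 0.6 -0.9 0 0.7" --pt "0 0 0.6 1.2 -1.8 0 0.7" --pt "0 0 0.9 1.9 -2.7 0 0.7" --pt "0 0 1.2 2.5 -3.6 0 0.7" --pt "0 0 1.3 3.1 -4.5 0 0.7"

```text
clock: 1.1
position: [0.411, 0.2458, 0.249]
ee_rot: [-0.041, -3.141, -0.0]
force: [0.8, -0.2, -0.1]
width: 0.701
gripper_force: 0.0
```

drive_tool --pt "0 0 0 0.8 -1.1 0 0.7" --pt "0 0 0 1.6 -2.2 0 0.7" --pt "0 0 0 2.4 -3.3 0 0.7" --pt "0 0 0 3.2 -4.4 0 0.7" --pt "0 0 0 3.9 -5.5 0 0.7"

```text
clock: 1.6
position: [0.5563, 0.0424, 0.249]
ee_rot: [-0.042, -3.141, -0.0]
force: [0.2, 1.1, 0.1]
width: 0.695
gripper_force: 0.0
```

drive_tool --pt "0 0 0 0 0 -0.3 0.7" --pt "0 0 0 0 0 -0.3 0.7" --pt "0 0 0 0 0 -0.3 0.7"

```text
clock: 1.9
position: [0.5547, 0.0452, 0.2367]
ee_rot: [-0.041, -3.14, -0.001]
force: [-0.1, 0.6, 1.3]
width: 0.698
gripper_force: 0.0
```

Run:
```python
from h import *
d=snap('wrist','w1'); print(cam(d)[1],d['state']['position'])
cv2.imwrite('pics/w1b.png',cv2.resize(d['pixels'][:,:,::-1],(800,600),interpolation=cv2.INTER_CUBIC))
```

```text
[0.48488267 0.04707046 0.42332641] [0.55470143 0.04515962 0.23672075]
```

View pics/w1b.png

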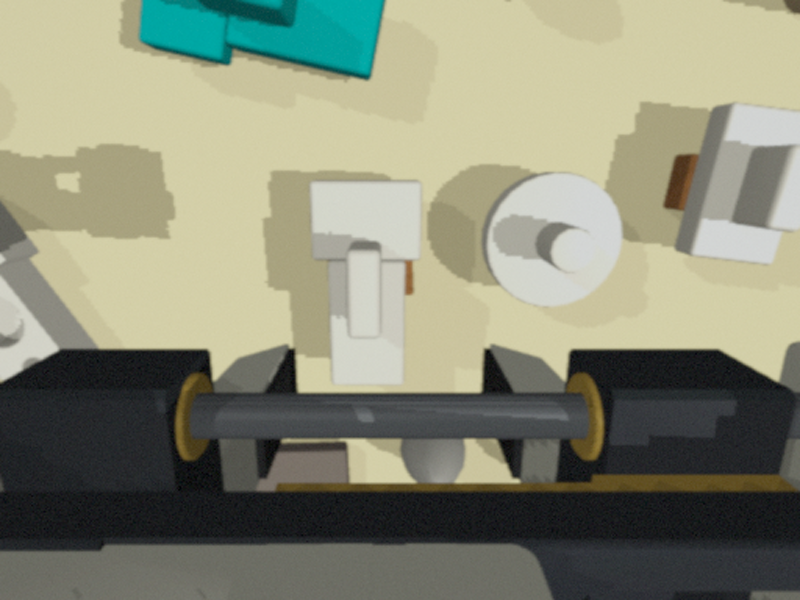

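The wrist view shows these points (800x600):
- **Slab:** broad corners (311,182) and (421,182), narrow corners (403,384) and (332,384).
- **Rib top:** (348,249), (380,249), (380,338), (348,338).

Run:
```python
from h import *
from scipy.optimize import least_squares
d=load('w1')
uv=np.array([(403,384),(332,384),(311,182),(421,182),(348,249),(380,249),(380,338),(348,338)])*.64-.2
m=1e-3
# camera right = which world y?
R,c=cam(d);print(R.round(3))
ob=lambda s:np.array([(89,s*30,52),(89,-s*30,52),(-76,-s*42,52),(-76,s*42,52),(-32,-s*12,98),(-32,s*12,98),(32,s*12,98),(32,-s*12,98)])*m
def f(p,s):
    co,si=np.cos(p[2]),np.sin(p[2]); return proj(d,ob(s)@np.array([[co,-si,0],[si,co,0],[0,0,1]]).T+[p[0],p[1],0])
for s in(1,):
    r=least_squares(lambda p:(f(p,s)-uv).ravel(),[.57,.03,0]);print(s,r.cost,r.x,np.degrees(r.x[2]));print(r.fun.reshape(-1,2).round(1).tolist())
q=arm.observe();print(q['position'],(r.x[:2]-q['position'][:2])/.04)
```

```text
[[ 0.027  0.966  0.258]
 [ 1.    -0.026 -0.006]
 [ 0.001  0.258 -0.966]]
1 9.19521826485055 [ 0.56919634  0.02780537 -0.03219612] -1.844701979117655
[[0.7, 1.3], [-0.6, 1.1], [-1.3, -1.8], [1.4, -1.4], [-1.5, -0.1], [1.0, -0.0], [0.9, 0.9], [-0.5, 0.8]]
[0.55490623 0.04556063 0.23713884] [ 0.3572529  -0.44388149]
```

The two views agree to about 1 mm. I'll align and descend.

drive_tool --pt "0 0 0 0.35 -0.44 0 0.7" --pt "0 0 0 0.35 -0.44 -1 0.7" --pt "0 0 0 0.35 -0.44 -2 0.7" --pt "0 0 0 0.35 -0.44 -2.5 0.7" --pt "0 0 0 0.35 -0.44 -2.5 0.7"

```text
clock: 2.45
position: [0.5672, 0.0281, 0.1349]
ee_rot: [-0.039, -3.136, 0.0]
force: [0.0, 0.6, 0.2]
width: 0.701
gripper_force: 0.0
```

drive_tool --pt "0 0 0 0.03 0 -0.8 0.7" --pt "0 0 0 0.03 0 -1.4 0.7" --pt "0 0 0 0.03 0 -1.8 0.7" --pt "0 0 0 0.03 0 -1.87 0.7" --pt "0 0 0 0.03 0 -1.87 0.7"

```text
clock: 2.95
position: [0.5714, 0.0273, 0.0635]
ee_rot: [0.041, 3.14, 0.001]
force: [-1.1, -0.3, -0.4]
width: 0.7
gripper_force: 0.0
```

drive_tool --pt "0 0 0 0 0 0 0.2" --pt "0 0 0 0 0 0 0.1" --pt "0 0 0 0 0 0 0" --pt "0 0 0 0 0 0 0" --pt "0 0 0 0 0 0 0" --force 35

```text
clock: 3.45
position: [0.5708, 0.0264, 0.0626]
ee_rot: [0.043, 3.141, 0.0]
force: [-1.0, -0.0, -0.7]
width: 0.319
gripper_force: 0.0
```

drive_tool --pt "0 0 0 0 0 0 0" --pt "0 0 0 0 0 0 0" --pt "0 0 0 0 0 0 0" --pt "0 0 0 0 0 0 0" --pt "0 0 0 0 0 0 0" --force 40

```text
clock: 3.95
position: [0.5708, 0.0267, 0.0624]
ee_rot: [0.042, 3.141, 0.001]
force: [-0.0, 1.8, 1.3]
width: 0.256
gripper_force: 40.0
```

drive_tool --pt "0 0 0 0 0 0.2 0" --pt "0 0 0 0 0 0.5 0" --pt "0 0 0 0 0 0.9 0" --pt "0 0 0 0 0 1.4 0" --pt "0 0 0 0 0 2 0"

```text
clock: 4.45
position: [0.5699, 0.0259, 0.1432]
ee_rot: [-0.044, -3.14, 0.001]
force: [0.4, -0.3, -5.2]
width: 0.257
gripper_force: 40.0
```

Gripped, with the half's weight showing in the force reading. Carrying it over to the lower half with a +30° turn.

drive_tool --pt "0 0 0.4 0.03 -0.4 0.2 0" --pt "0 0 1.0 0.06 -1.1 0.4 0" --pt "0 0 1.7 0.1 -2.0 0.4 0" --pt "0 0 2.4 0.13 -2.9 0.4 0" --pt "0 0 3.0 0.16 -3.8 0.4 0"

```text
clock: 4.95
position: [0.5767, -0.1273, 0.1591]
ee_rot: [0.371, -3.119, 0.001]
force: [1.1, 0.5, -5.0]
width: 0.252
gripper_force: 40.0
```

drive_tool --pt "0 0 0.7 0.03 -0.9 0 0" --pt "0 0 1.4 0.06 -1.8 0 0" --pt "0 0 2.1 0.1 -2.7 0 0" --pt "0 0 2.7 0.1 -3.4 0 0" --pt "0 0 3.0 0.1 -3.8 0 0"

```text
clock: 5.45
position: [0.5796, -0.2817, 0.159]
ee_rot: [0.768, -3.045, 0.003]
force: [0.5, -0.2, -5.1]
width: 0.254
gripper_force: 40.0
```

drive_tool --pt "0 0 0 0 -0.1 0 0" --pt "0 0 0 0 -0.1 0 0" --pt "0 0 0 0 -0.1 0 0"

```text
clock: 5.75
position: [0.5814, -0.2798, 0.1584]
ee_rot: [-0.773, 3.045, 0.002]
force: [0.2, -0.3, -5.4]
width: 0.253
gripper_force: 40.0
```

Run:
```python
from h import *
d=snap('wrist','w2'); s=d['state'];print(s['position'],s['ee_rot'],s['force'],s['ft_torque'])
R=cv2.Rodrigues(s['ee_rot'])[0];print(R.round(4))
cv2.imwrite('pics/w2b.png',cv2.resize(d['pixels'][:,:,::-1],(800,600),interpolation=cv2.INTER_CUBIC))
snap('top','t2'); b=snap('scene','s2')
```

```text
[ 0.58136676 -0.2797823   0.15839044] [-7.73038439e-01  3.04490684e+00  1.78927364e-03] [ 0.16491706 -0.25709732 -5.44585153] [ 0.1738656  -0.06367029  0.04259919]
[[-8.789e-01 -4.770e-01 -2.000e-04]
 [-4.770e-01  8.789e-01  1.100e-03]
 [-4.000e-04  1.100e-03 -1.000e+00]]
```

View pics/w2b.png

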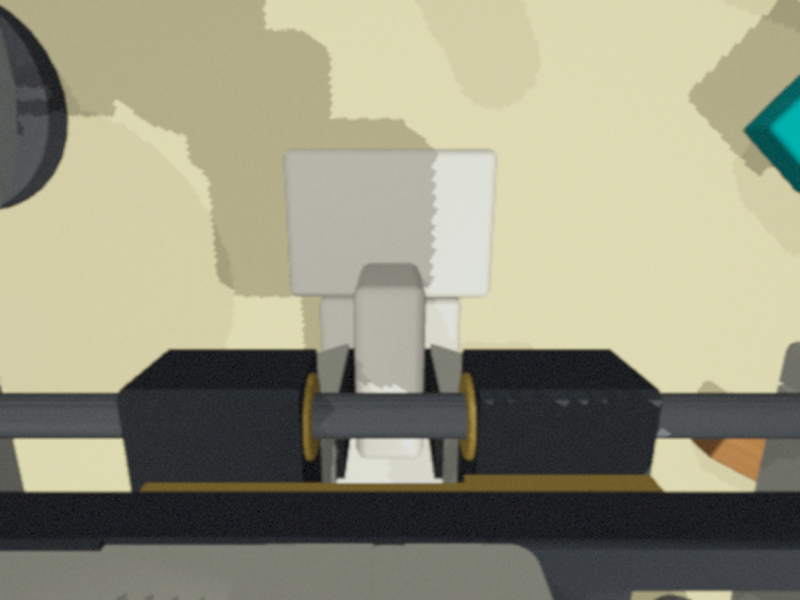

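The wrist view shows the half held upright and level. Broad corners are at (286,150), (496,150), (490,296), (291,295), and the rib top's broad edge is at (357,287)–(424,287). Next I'll fit the held pose and check the lower-half estimate in the scene view.

Run:
```python
from h import *
from scipy.optimize import least_squares
d=load('w2'); m=1e-3
uv=np.array([(286,150),(496,150),(490,296),(291,295),(357,287),(424,287)])*.64-.2
ob=np.array([(-76,-42,-23),(-76,42,-23),(-16,42,-23),(-16,-42,-23),(-32,-12,23),(-32,12,23)])*m
def P(p,o):
    c,s=np.cos(p[3]),np.sin(p[3]); return o@np.array([[c,-s,0],[s,c,0],[0,0,1]]).T+p[:3]
r=least_squares(lambda p:(proj(d,P(p,ob))-uv).ravel(),[.581,-.28,.171,.5]);print(r.x,np.degrees(r.x[3]));print(r.fun.reshape(-1,2).round(1).tolist())
B=np.array([.5806,-.2874,.04,.4982])
print('todo',(B[:2]-r.x[:2])/.04,np.degrees(B[3]-r.x[3])/5)
s=load('s0');img=cv2.resize(s['pixels'][230:320,105:190,::-1],None,fx=6,fy=6,interpolation=cv2.INTER_CUBIC)
t=np.linspace(0,2*np.pi,60)
cs=[np.array([(89,30,0),(89,-30,0),(-16,-30,0),(-16,-42,0),(-76,-42,0),(-76,42,0),(-16,42,0),(-16,30,0)])]+[np.c_[x+q*np.cos(t),q*np.sin(t),0*t] for x,q in((70,12.5),(20,22),(-46,21))]
for c in cs:
    q=(proj(s,P(B,c*m))-[105,230]+.5)*6-.5; cv2.polylines(img,[q.round().astype(int)],True,(0,0,255),1)
cv2.imwrite('pics/ov.png',img)
```

```text
[ 0.58099234 -0.27896352  0.16449654  0.49335575] 28.267202164283994
[[-0.7, 0.2], [0.3, 0.6], [-1.2, 0.6], [0.8, 0.9], [-1.6, -0.9], [2.1, -0.8]]
todo [-0.00980844 -0.21091189] 0.05551103782672355
```

View pics/ov.png

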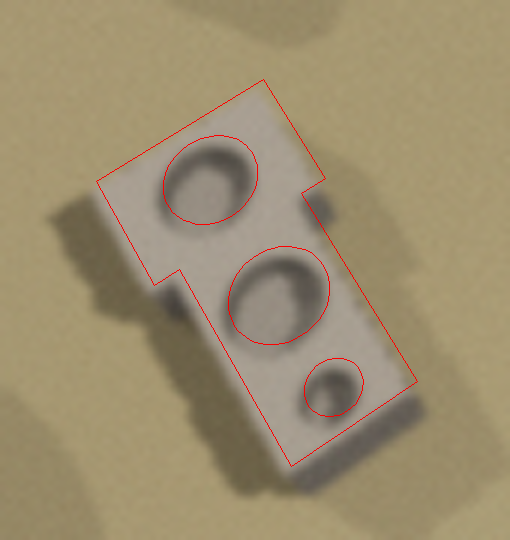

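The overlay matches the holes and outline to within about 2 mm. The lower half may sit 1 mm further in +x. I'll centre, then descend gently.

drive_tool --pt "0 0 0 0.02 -0.21 0 0" --pt "0 0 0 0.02 -0.21 -0.4 0" --pt "0 0 0 0.02 -0.21 -0.8 0" --pt "0 0 0 0.02 -0.21 -1.2 0" --pt "0 0 0 0.02 -0.21 -1.3 0"

```text
clock: 6.4
position: [0.5809, -0.2897, 0.1045]
ee_rot: [0.771, -3.043, -0.003]
force: [-1.0, 0.7, -5.9]
width: 0.251
gripper_force: 40.0
```

drive_tool --pt "0 0 0 0 0 0 0" --pt "0 0 0 0 0 0 0"

```text
clock: 6.6
position: [0.5825, -0.2904, 0.1072]
ee_rot: [-0.771, 3.045, -0.001]
force: [0.3, -0.0, -5.4]
width: 0.252
gripper_force: 40.0
```

drive_tool --pt "0 0 0 -0.02 0.05 -0.15 0" --pt "0 0 0 -0.02 0.05 -0.3 0" --pt "0 0 0 -0.02 0.05 -0.45 0" --pt "0 0 0 -0.02 0.05 -0.55 0" --pt "0 0 0 -0.02 0.05 -0.55 0"

```text
clock: 7.1
position: [0.5806, -0.2877, 0.0834]
ee_rot: [0.771, -3.044, -0.001]
force: [-0.4, -0.1, -5.3]
width: 0.255
gripper_force: 40.0
```

No contact yet and the lugs are in the pockets. Now the final few millimetres.

drive_tool --pt "0 0 0 0 0 -0.06 0" --pt "0 0 0 0 0 -0.12 0" --pt "0 0 0 0 0 -0.16 0" --pt "0 0 0 0 0 -0.16 0"

```text
clock: 7.5
position: [0.581, -0.2879, 0.0777]
ee_rot: [0.772, -3.045, -0.0]
force: [-0.1, 0.2, -4.9]
width: 0.255
gripper_force: 40.0
```

drive_tool --pt "0 0 0 0 0 -0.03 0" --pt "0 0 0 0 0 -0.06 0" --pt "0 0 0 0 0 -0.06 0"

```text
clock: 7.8
position: [0.5813, -0.288, 0.0764]
ee_rot: [-0.771, 3.045, -0.0]
force: [-3.5, 1.4, 2.5]
width: 0.253
gripper_force: 40.0
```

Contact came at the expected height (TCP 0.0764). Opening the gripper.

drive_tool --pt "0 0 0 0 0 0 0.35" --pt "0 0 0 0 0 0 0.5" --pt "0 0 0 0 0 0 0.6" --pt "0 0 0 0 0 0 0.6" --pt "0 0 0 0 0 0 0.6"

```text
clock: 8.3
position: [0.5812, -0.2881, 0.0755]
ee_rot: [-0.772, 3.045, -0.0]
force: [0.1, 0.0, -0.3]
width: 0.591
gripper_force: 0.0
```

drive_tool --pt "0 0 0 0 0 0.4 0.6" --pt "0 0 0 0 0 1.0 0.6" --pt "0 0 0 0 0 1.8 0.6" --pt "0 0 0 0 0 2.7 0.6" --pt "0 0 0 0 0 3.6 0.6"

```text
clock: 8.8
position: [0.5808, -0.2879, 0.2208]
ee_rot: [0.771, -3.045, -0.0]
force: [0.4, -0.7, -0.2]
width: 0.6
gripper_force: 0.0
```

drive_tool --pt "0 0 0 -0.5 0 0.2 0.6" --pt "0 0 0 -1 0 0.2 0.6" --pt "0 0 0 -1 0 0.2 0.6"

```text
clock: 9.1
position: [0.539, -0.289, 0.2285]
ee_rot: [-0.768, 3.046, -0.001]
force: [0.1, -0.6, -0.8]
width: 0.598
gripper_force: 0.0
```

Run:
```python
from h import *
d=snap('wrist','w3'); 
s=snap('scene','s3')
w=cv2.resize(d['pixels'][:,:,::-1],(800,600),interpolation=cv2.INTER_CUBIC)
B=np.array([.5810,-.2874,.04,.4982]);m=1e-3
c_,s_=np.cos(B[3]),np.sin(B[3]);R=np.array([[c_,-s_,0],[s_,c_,0],[0,0,1]])
for c in (np.array([(89,30,26),(89,-30,26),(-16,-30,26),(-16,-42,26),(-76,-42,26),(-76,42,26),(-16,42,26),(-16,30,26)]),np.array([(32,12,72),(32,-12,72),(-32,-12,72),(-32,12,72)])):
    q=proj(d,c*m@R.T+B[:3])*1.5625; cv2.polylines(w,[q.round().astype(int)],True,(0,0,255),1)
cv2.imwrite('pics/w3b.png',w)
cv2.imwrite('pics/s3c.png',cv2.resize(s['pixels'][220:320,100:200,::-1],(600,600),interpolation=cv2.INTER_CUBIC))
```

```text
(no output)
```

View pics/w3b.png

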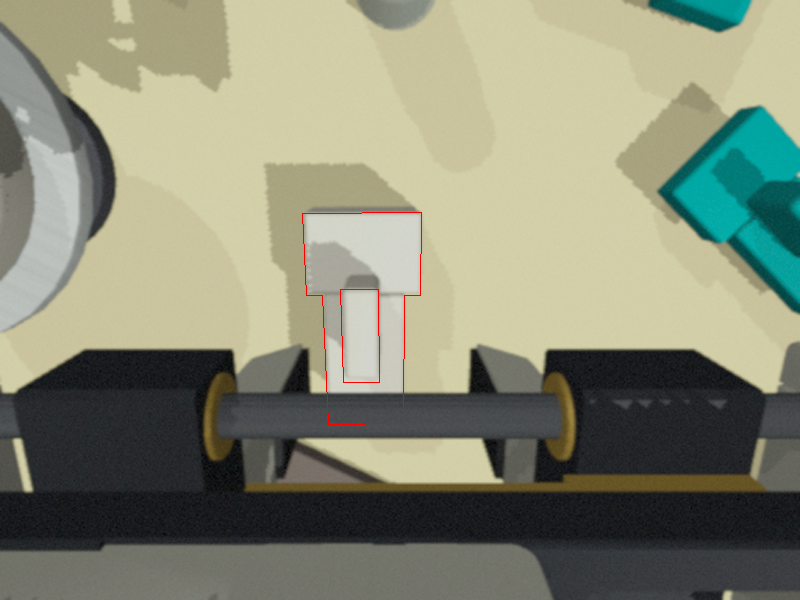

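View pics/s3c.png

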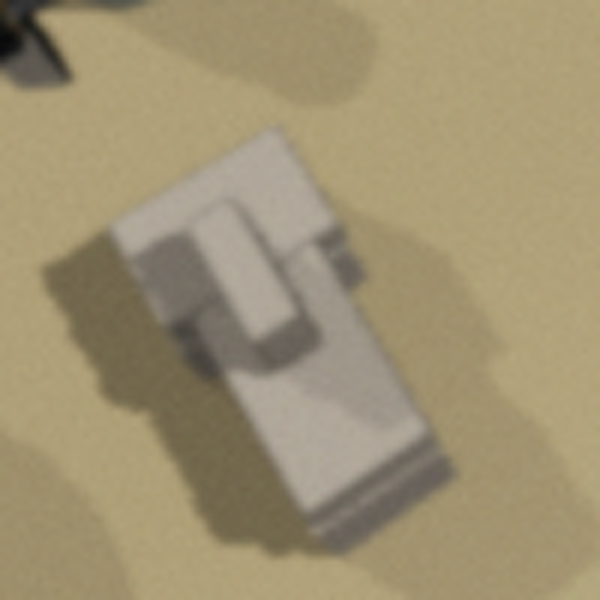

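The wrist view shows the half within about 2 mm of the closed-pose outline. The scene view shows both outlines stacked, flat and aligned, with no gap. Handing in.

```bash
python3 -c "
from cell import arm
print(arm.sign_off())"
```

```text
the job is handed in; nothing more can be done
None
```

The mould is closed: the matching upper half lies flat on the lower half, broad end over broad end, within about 2 mm of its place, and I handed the job in at about 9 s on the clock; the judge's result was not shown.

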